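Put a loaf in the bread warmer, slide the hatch shut and start it

TASK

Take the long loaf from the wooden board and set it down gently, not dropped, on the floor of the bread warmer's open bay, then slide the hatch fully shut against its frame. With the hatch shut, press the blue key, then the yellow key, then the green key, each fully down and let go before the next. Never press the red key, press no key while the hatch is open, and leave the bun, cup, pot and spray bottle where they are.

Things in the scene. Friction and masses are not known exactly. Their poses are not given: they have to be found in the camera images.
- case: bread warmer, a fixed steel box; origin at table height; x away from the robot, y to the left, z up. In this frame, mm: box x -100..120, y -200..200; black rim on top at z 142. Left half (y above 0): open-topped bay. Right half: closed housing, on which the hatch parks. Key ledge on the robot's side: x -165..-100, top at z 115, four keys in a row along y, colour order varies.
- bay_floor (a point): centre of the bay's floor, 55 mm above the table, at case x 10, y 95 mm; axes as the case. The bay inside: 200 mm along case x (-90..110), 190 mm along case y (0..190), partly covered by the hatch.
- hatch (a joint): sliding hatch, clear panel in an aluminium frame, 196 (case x) by 188 (case y) by 8 mm, upper face 138 mm above the table. Value: m open, 0 = shut against the left frame, 0.188 = fully open; it shuts toward case +y; leading edge at case y = 0.190 minus the value. Starts 0.155 to 0.188 open. About 2.5 N of friction; stays where it is left.
- hatch_handle (a point): middle of the hatch's handle, a black round bar 12 mm thick and 90 mm long along case x, at mid-width of the hatch, bar axis 168 mm above the table, 24 mm of free space under the bar; it moves with the hatch
- loaf_mid (a point): centre (25 mm above its underside) of the long golden-brown loaf, stiff crust, 110 mm long (own x), 56 mm wide (own y), 50 mm high, edges rounded, about 0.25 kg; it lies flat on the board
- board: wooden bread board, fixed, 260 x 140 x 12 mm, origin centre of underside; the loaf and the bun lie on it, either one at either end
- bun_mid (a point): centre (23 mm up) of the round dark bun, 78 mm across, 46 mm high: leave it
- cup: paper coffee cup with a white lid, 84 mm across, 106 mm high, origin centre of underside: leave it
- pot: blue lidded cast-iron pot, 190 mm across (245 mm over its handles), 139 mm high, origin centre of underside: leave it
- spray: white spray bottle with a blue head, 72 mm across, 196 mm high, origin centre of underside: leave it
- key_blue (a joint): blue key (bread programme): how far it is pushed down, m; 0 = up, 0.006 = fully down. It springs back up by itself; the spring needs 1.2 N to start and 4 N at the bottom.
- key_blue_top (a point): centre of the top face of the blue key, a round upright push key 28 mm across standing 10 mm proud of a grey collar 44 mm across; 137 mm above the table when up
- key_yellow (a joint): yellow key (crisp crust): how far it is pushed down, m; 0 = up, 0.006 = fully down. It springs back up by itself; the spring needs 1.2 N to start and 4 N at the bottom.
- key_yellow_top (a point): centre of the top face of the yellow key, a round upright push key 28 mm across standing 10 mm proud of a grey collar 44 mm across; 137 mm above the table when up
- key_green (a joint): green key (start): how far it is pushed down, m; 0 = up, 0.006 = fully down. It springs back up by itself; the spring needs 1.2 N to start and 4 N at the bottom.
- key_green_top (a point): centre of the top face of the green key, a round upright push key 28 mm across standing 10 mm proud of a grey collar 44 mm across; 137 mm above the table when up
- key_red (a joint): red key (stop: do not press): how far it is pushed down, m; 0 = up, 0.006 = fully down. It springs back up by itself; the spring needs 1.2 N to start and 4 N at the bottom.
- key_red_top (a point): centre of the top face of the red key, a round upright push key 28 mm across standing 10 mm proud of a grey collar 44 mm across; 137 mm above the table when up
There are look-alikes about, which are no part of the job. What is shaped like the part that bears loaf_mid but pink or turquoise is not meant.

How it is judged:
On the way, in this order (a step that is already met when the one before it is completed fails the run):
1. the loaf lies on the floor of the bay, let go (x of loaf_mid in the frame of case between -0.085 and 0.105 m and y of loaf_mid in the frame of case between 0.005 and 0.188 m and z of loaf_mid in the frame of case between 0.07 and 0.088 m and angle between loaf_mid's own z axis and vertical below 0.2 rad and contact force between the fingers and loaf below 0.1 N and linear speed of loaf below 0.05 m/s), for 0.1 s.
2. the hatch is shut against its frame (value of joint hatch below 0.004 m and x of loaf_mid in the frame of case between -0.085 and 0.105 m and y of loaf_mid in the frame of case between 0.005 and 0.188 m and z of loaf_mid in the frame of case between 0.07 and 0.088 m and angle between loaf_mid's own z axis and vertical below 0.2 rad), for 0.2 s.
3. the blue key is pressed down alone (value of joint key_blue above 0.004 m and value of joint hatch below 0.004 m and value of joint each of key_yellow, key_green, key_red below 0.002 m), for 0.04 s.
4. the yellow key is pressed down alone (value of joint key_yellow above 0.004 m and value of joint hatch below 0.004 m and value of joint each of key_blue, key_green, key_red below 0.002 m), for 0.04 s.
5. the green key is pressed down alone (value of joint key_green above 0.004 m and value of joint hatch below 0.004 m and value of joint each of key_blue, key_yellow, key_red below 0.002 m), for 0.04 s.
At the end, for the whole second after the job is handed in: The loaf lies flat (within 0.2 rad) and at rest on the floor of the bay, the hatch is shut to within 4 mm, and all four keys are up again (within 1.5 mm) (all of step 2 and linear speed of loaf below 0.02 m/s and value of joint each of key_blue, key_yellow, key_green, key_red below 0.0015 m); the robot touches nothing.
It fails at once if the red key is pressed (over 2 mm) (value of joint key_red above 0.002 m).
It fails at once if a key is pressed (over 2 mm) while the hatch is more than 10 mm open (value of joint hatch above 0.01 m and value of joint any of key_blue, key_yellow, key_green, key_red above 0.002 m).
It fails at once if two keys are pressed together (over 2 mm each) (value of joint each of key_yellow, key_blue above 0.002 m or value of joint each of key_green, key_blue above 0.002 m or value of joint each of key_green, key_yellow above 0.002 m or value of joint each of key_red, key_blue above 0.002 m or value of joint each of key_red, key_yellow above 0.002 m or value of joint each of key_red, key_green above 0.002 m).
It fails at once if the loaf is dropped (falls faster than 0.6 m/s out of the fingers) (contact force between the fingers and loaf below 0.05 N and linear speed of loaf above 0.6 m/s).
It fails at once if the bun, cup, pot or spray bottle is shifted by more than 30 mm or tipped (distance of any of bun_mid, cup, pot, spray from where it was at the start of the episode above 0.03 m or angle between any of cup, pot, spray's own z axis and vertical above 0.3 rad).
It also fails if it takes over 58 s, if anything falls off the work surface, if the arm or the gripper's body presses on something with over 40 N, if the wrist force passes 120 N, or if a joint passes its speed limit or range.

ROBOT

A 7-joint arm with a two-finger parallel gripper is mounted at the origin on the work surface. World frame = base frame: x ahead of the robot, y to its left, z up, the work surface at z = 0. Lengths are in m, angles in rad, forces in N, time in s.
With the tool pointing down it reaches from about 0.425 to 1.025 m from the base axis. Payload 3.6 kg.
Tool frame: the origin (TCP) lies at the very end of the fingers, on their centre line; the grasp point (between the pads) lies r.grasp_offset behind it (r.grasp_offset is the distance from the TCP to the grasp point, in m); z points along the fingers, y is the direction in which the jaws open and shut (so a half turn about z gives the same grasp; the last joint's range is limited). The gripper opens to 85 mm and grips with 20 to 120 N. Pads are 22 mm wide; open, the fingers measure 114 mm over their backs; the gripper's body (76 mm by 85 mm) begins 54 mm behind the grasp point. The pads swing forward as they close: fully open they stand 13 mm farther back than shut.
Start: joints at [-1.282, 0.591, 0.048, 1.609, -0.033, 0.943, -0.034], TCP at [0.271, 0.673, 0.231] pointing down, gripper open.
Joint ranges: [-2.69, 2.69], [-0.47, 2.24], [-1.27, 1.36], [0.19, 2.51], [-1.53, 4.68], [0.08, 2.07], [-3.09, 3.09]. Speed limits (rad/s): [2.57, 2.57, 3.14, 3.14, 3.14, 3.14, 3.14].

INTERFACE

Orientations are given as a unit quaternion [w, x, y, z].
In Python, from rig import monitor, vision, r gives the robot as it stands.
- The arm moves only by the tool move_arm, never from a script. Its argument "increments" is one flat list of numbers, 5 for each row, row after row: the shift along the tool's x, y, z in m, then the turn about the tool's z in degrees, then the gripper's target within -1 to 1 (shut at 1, half-way at 0, fully open at -1). In form: [tx, ty, tz, spin, claw, tx, ty, tz, spin, claw, ...]. A call has 1 to 5 rows; each row is the pose to reach, as a shift and turn from the pose measured when the call began, along the tool's axes at that moment; what a row does not reach only later rows make up. A row lasts 1/12 s, in which the tool goes at most 41.7 mm and 7.16 degrees, less where a joint would pass 70% of its speed; a pose out of reach is approached as far as the arm can. A call with a gripper value outside its range is refused whole. The fingers move at their own pace and stop on an object; "newtons" is the grip in N (left out, the last holds). Time passes only in rows, so rows that repeat a pose let the fingers close. It gives the time, the measured TCP pose, the force and the opening at its end, in the units of the state.
- monitor.get_obs(): the state, without advancing time (a new reading comes with each control period).
- vision.snapshot(name): name is "side" or "top" or "wrist"; returns a dict with "img" (384x512x3 uint8, red, green, blue), "fx", "fy", "cx", "cy" (pixels), "world_from_camera" (4x4, takes a point from camera to world coordinates). Camera axes: x right, y up, looking along -z (the intrinsics and any distortion apply to the point x, -y, -z); pixel columns grow to the right and rows downward; lengths in m; the calibration is good to about 2 mm. A picture is of the moment at which its call begins. There is no depth.
- r.sign_off(): hands the job in, once; it reports no verdict.
The state is a dict: "time_s": time; "joint_positions": joint angles; "dq": joint speeds; "joint_torque": joint torques, N m; "position": TCP position; "tool_rot": TCP orientation; "wrist_force": force on the tool from outside, world axes, zero at the start; "wrist_torque": the same for the moment, N m; "opening": finger opening in m.
Only numpy, scipy, OpenCV 4.12 (cv2) and the standard library are available. Lean on these libraries where they do the work, as an engineer would, in place of code of your own. Each camera call takes 0.05 s, during which the arm holds its last target. There are 200 camera calls.

## Working session

There is one attempt and no reset: what is moved stays moved. The work goes in short steps, Python scripts to look and compute and a tool call to move; the robot and the scene stay as the last step left them, time stands still between calls to the robot, and variables do not carry over. Pictures are saved under pics/ and viewed, about 8 in all and at most 12, crops included, and the job is handed in when it is done.

Besides the shell and the picture viewer there is one more tool, called after "Request:" as name(argument=value, ...) on one line, values as JSON. move_arm: Moves the arm, as the interface text tells. Its arguments: {"type":"object","properties":{"increments":{"type":"array"},"newtons":{"type":"number"}},"required":["increments"]}

```bash
ls; mkdir -p pics; python3 - <<'E'
from rig import monitor, vision, r
import cv2,numpy as np,pickle
o=monitor.get_obs(); print({k:np.round(v,3) for k,v in o.items()}, r.grasp_offset)
d={}
for n in("top","side"):
    s=vision.snapshot(n); d[n]=s; cv2.imwrite(f"pics/{n}0.png",s["img"][:,:,::-1]); print(n,{k:v for k,v in s.items() if k!="img"})
pickle.dump(d,open("s0.pkl","wb"))
E
```

```text
pics
{'time_s': np.float64(0.0), 'joint_positions': array([-1.282,  0.592,  0.048,  1.61 , -0.033,  0.943, -0.034]), 'dq': array([ 0.   ,  0.001,  0.001, -0.002, -0.   , -0.001,  0.001]), 'joint_torque': array([ 0.0000e+00, -5.4868e+01,  1.5470e+00, -1.9813e+01,  1.0000e-02,
        9.0000e-03,  0.0000e+00]), 'position': array([0.27 , 0.672, 0.23 ]), 'tool_rot': array([-0.   ,  0.19 ,  0.982, -0.001]), 'wrist_force': array([-0.193,  1.037,  0.14 ]), 'wrist_torque': array([-0.012, -0.007, -0.047]), 'opening': np.float64(0.085)} 0.0187
top {'fx': 418.3039722931437, 'fy': 418.3039722931437, 'cx': 255.07605920441105, 'cy': 186.43124144143744, 'world_from_camera': array([[ 0.01753004,  0.9895569 , -0.14307285,  0.30036961],
       [-0.99974604,  0.01937468,  0.01150995, -0.00914778],
       [ 0.01416174,  0.14283474,  0.98964523,  1.63110807],
       [ 0.        ,  0.        ,  0.        ,  1.        ]])}
side {'fx': 375.97715422857596, 'fy': 375.97715422857596, 'cx': 252.10771103365076, 'cy': 188.10637545107903, 'world_from_camera': array([[ 0.97597518,  0.09476179, -0.19619543,  0.30171702],
       [-0.21707435,  0.50034857, -0.83817065, -1.04919254],
       [ 0.01873955,  0.86062275,  0.50889814,  0.74688933],
       [ 0.        ,  0.        ,  0.        ,  1.        ]])}
```

View pics/top0.png

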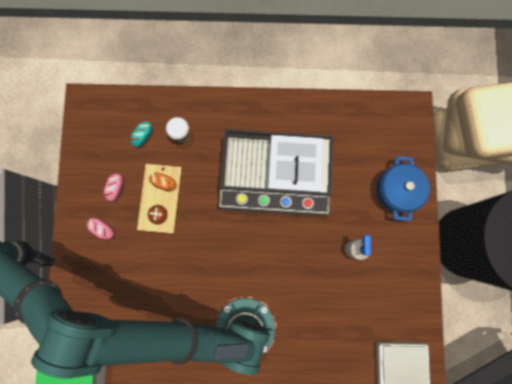

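View pics/side0.png

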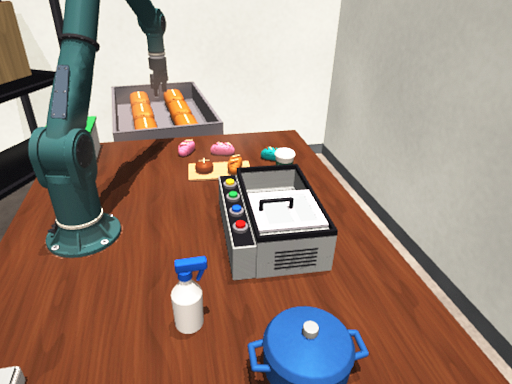

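The top picture shows, as possible matches for the loaf: golden-brown at (162,181), dark round bun at (157,214), pink at (114,187) and (100,229), turquoise at (141,134). By the description I choose (162,181). The keys run left to right yellow, green, blue, red at rows 199-203, the hatch is parked on the right with its handle at (296,170), and the cup is at (177,129). The side view agrees with this.

```bash
cat > h.py <<'E'
import numpy as np,cv2
def ray(s,u,v):
    T=np.array(s["world_from_camera"]); d=T[:3,:3]@np.array([(u-s["cx"])/s["fx"],-(v-s["cy"])/s["fy"],-1.]); return T[:3,3],d
def onz(s,u,v,z):
    p,d=ray(s,u,v); return p+d*(z-p[2])/d[2]
def proj(s,P):
    T=np.array(s["world_from_camera"]); q=T[:3,:3].T@(np.asarray(P)-T[:3,3]); return s["cx"]-s["fx"]*q[0]/q[2], s["cy"]+s["fy"]*q[1]/q[2]
def blobs(s,lo,hi,box,mina=15):
    h=cv2.cvtColor(s["img"],cv2.COLOR_RGB2HSV); m=cv2.inRange(h,lo,hi); k=np.zeros_like(m); x0,y0,x1,y1=box; k[y0:y1,x0:x1]=255; m&=k
    n,l,st,c=cv2.connectedComponentsWithStats(m)
    return m,[(c[i].round(2),st[i,4],l==i) for i in range(1,n) if st[i,4]>=mina]
def tri(a,b):
    (p,d),(q,e)=a,b; t=np.linalg.lstsq(np.c_[d,-e],q-p,rcond=None)[0]; return (p+d*t[0]+q+e*t[1])/2,np.linalg.norm(p+d*t[0]-q-e*t[1])
E
python3 - <<'E'
import pickle;from h import *
d=pickle.load(open("s0.pkl","rb"));t=d["top"];sd=d["side"]
K={"yellow":((22,140,120),(34,255,255)),"green":((45,100,80),(75,255,255)),"blue":((98,120,100),(120,255,255)),"red":((0,160,120),(6,255,255))}
for k,(lo,hi) in K.items():
    bt=blobs(t,lo,hi,(222,188,328,215),10)[1]; bs=blobs(sd,lo,hi,(215,170,255,240),10)[1]
    print(k,[(b[0],b[1],onz(t,*b[0],.135).round(4)) for b in bt],[(b[0],b[1],onz(sd,*b[0],.135).round(4)) for b in bs])
# loaf region
im=t["img"];h=cv2.cvtColor(im,cv2.COLOR_RGB2HSV);print(h[181,154:172].tolist(),h[181,140:150:3].tolist())
c=im[110:245,85:215];a=cv2.resize(c,None,fx=4,fy=4,interpolation=cv2.INTER_CUBIC);cv2.imwrite("pics/c1.png",a[:,:,::-1])
c=im[120:220,212:342];a=cv2.resize(c,None,fx=6,fy=6,interpolation=cv2.INTER_CUBIC);cv2.imwrite("pics/c2.png",a[:,:,::-1])
E
```

```text
yellow [(array([241.37, 198.37]), np.int32(30), array([0.4723, 0.022 , 0.135 ]))] [(array([229.44, 180.63]), np.int32(43), array([0.4746, 0.0199, 0.135 ]))]
green [(array([263.37, 199.63]), np.int32(30), array([ 0.4693, -0.0572,  0.135 ]))] [(array([232.66, 193.64]), np.int32(50), array([ 0.4707, -0.0632,  0.135 ]))]
blue [(array([285.5 , 201.21]), np.int32(28), array([ 0.4651, -0.137 ,  0.135 ]))] [(array([236.  , 207.42]), np.int32(62), array([ 0.4669, -0.1414,  0.135 ]))]
red [(array([307.53, 202.35]), np.int32(17), array([ 0.4625, -0.2164,  0.135 ]))] [(array([239.91, 223.5 ]), np.int32(66), array([ 0.463 , -0.2222,  0.135 ]))]
[[15, 94, 218], [14, 128, 220], [14, 168, 224], [14, 187, 219], [13, 190, 207], [13, 185, 210], [14, 177, 222], [14, 146, 227], [16, 95, 227], [19, 68, 224], [17, 90, 224], [15, 139, 225], [15, 174, 218], [13, 182, 202], [13, 186, 191], [13, 194, 196], [13, 197, 205], [14, 196, 208]] [[12, 167, 119], [15, 119, 188], [21, 109, 230], [17, 133, 205]]
```

View pics/c1.png

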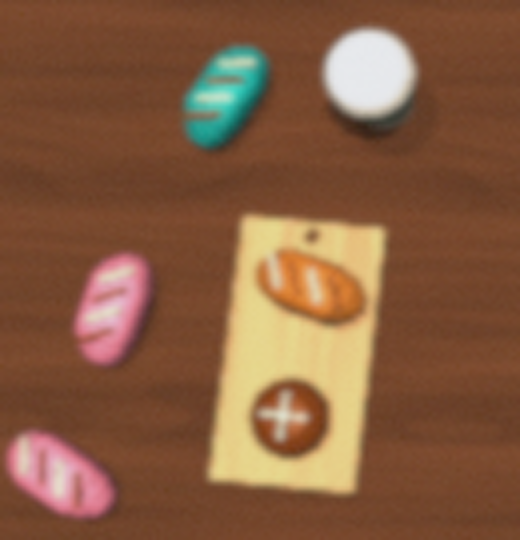

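View pics/c2.png

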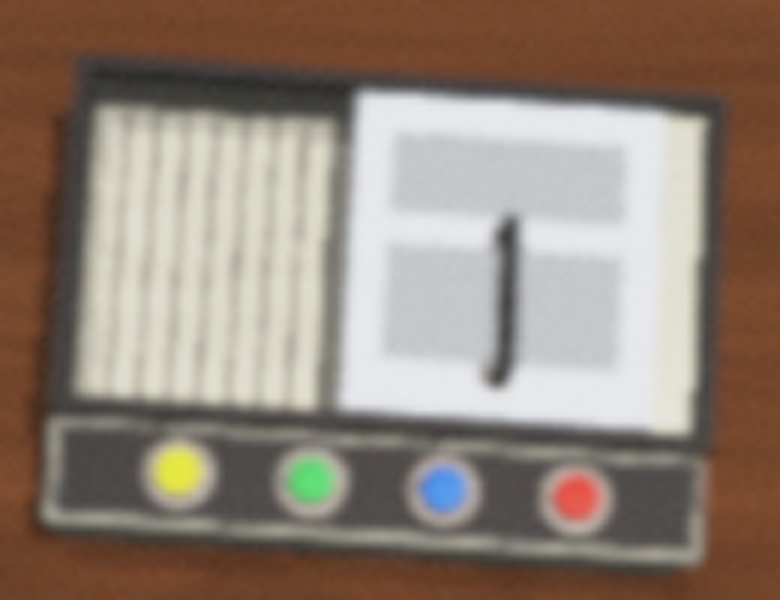

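Crop 1 confirms the golden-brown slashed loaf on the board at crop pixel (311,286), with the bun below it at (290,417). Crop 2 shows the hatch's leading edge at crop column ~347, so the bay is open to the left, and the keys yellow, green, blue, red from left to right.

```bash
python3 - <<'E'
import pickle;from h import *
d=pickle.load(open("s0.pkl","rb"));t=d["top"];sd=d["side"]
m,b=blobs(t,(5,135,150),(15,255,255),(143,165,182,196),5)
pts=np.argwhere(m)[:,::-1].astype(np.float32);hull=cv2.convexHull(pts)
w=np.array([onz(t,*p[0],.037)[:2] for p in hull],np.float32)*1000
print("loaf",cv2.minAreaRect(w),len(pts))
m2,b2=blobs(t,(0,100,40),(12,255,180),(145,202,170,226),20)
print("bun",[(x[0],x[1],onz(t,*x[0],.035).round(3)) for x in b2])
# side loaf
ms,bs=blobs(sd,(5,135,150),(16,255,255),(222,150,246,178),10);print("side loaf",[(x[0],x[1],onz(sd,*x[0],.037).round(3)) for x in bs])
# case: least squares on keys
k=np.array([[.4723,.022],[.4693,-.0572],[.4651,-.137],[.4625,-.2164]])
yaw=np.arctan2(*( (k[0]-k[3])*[-1,1]));x=np.array([np.cos(yaw),np.sin(yaw)]);y=np.array([-x[1],x[0]]);O=k.mean(0)+.1325*x
print("case",O,np.degrees(yaw))
C=lambda a,b,c:np.r_[O+a*x+b*y,c]
for P in [(-.1,.2,.142),(.12,.2,.142),(.12,-.2,.142),(-.1,-.2,.142),(-.165,.2,.115),(-.165,-.2,.115)]:
    u,v=proj(t,C(*P));print(P,"crop px",((u-212+.5)*6).round(),((v-120+.5)*6).round(), "side",np.round(proj(sd,C(*P)),1))
for u in(345,500,507): p=onz(t,u/6+212-.5,290/6+120-.5,.138 if u==345 else .168);print("hatch y",(p[:2]-O)@y)
E
```

```text
loaf ((550.0970458984375, 341.03521728515625), (96.34611511230469, 119.992919921875), 11.919705390930176) 278
bun [(array([157.86, 214.33]), np.int32(168), array([0.417, 0.34 , 0.035]))]
side loaf [(array([234.97, 159.94]), np.int32(247), array([0.555, 0.363, 0.037]))]
case [ 0.59968819 -0.10259213] -2.3539542067173937
(-0.1, 0.2, 0.142) crop px 48.0 410.0 side [235.  166.7]
(0.12, 0.2, 0.142) crop px 73.0 54.0 side [295.8 162.7]
(0.12, -0.2, 0.142) crop px 726.0 94.0 side [336.8 229.3]
(-0.1, -0.2, 0.142) crop px 714.0 450.0 side [256.3 237.1]
(-0.165, 0.2, 0.115) crop px 43.0 522.0 side [216.6 174.8]
(-0.165, -0.2, 0.115) crop px 702.0 562.0 side [231.5 247.7]
hatch y 0.02610343637799214
hatch y -0.06469153402078005
hatch y -0.06884569358280031
```

```bash
cat >> h.py <<'E'
O=np.array([.5997,-.1026]);yaw=np.radians(-2.354);X=np.array([np.cos(yaw),np.sin(yaw)]);Y=np.array([-X[1],X[0]])
C=lambda a,b,c:np.r_[O+a*X+b*Y,c]
def go(P,ang=None):
    "shift in tool axes (m) and spin (deg) to TCP P with tool y at world angle ang (mod 180)"
    from rig import monitor
    from scipy.spatial.transform import Rotation as R
    o=monitor.get_obs();q=o["tool_rot"];M=R.from_quat(np.r_[q[1:],q[0]]).as_matrix()
    dp=M.T@(np.asarray(P)-o["position"]);a=np.degrees(np.arctan2(M[1,1],M[0,1]));sp=0
    if ang is not None: sp=-((ang-a+90)%180-90)
    print("t",o["time_s"].round(2),"pos",np.round(o["position"],4),"y-ang",a.round(2),"tilt",np.degrees(np.arccos(-M[2,2])).round(2),"q7",o["joint_positions"][6].round(2),"F",np.round(o["wrist_force"],1),"op",o["opening"].round(4))
    print("-> shift",dp.round(4),"spin",np.round(sp,2))
E
python3 -c "
from h import *
import pickle
t=pickle.load(open('s0.pkl','rb'))['top']
g=lambda a,b,z:onz(t,85+a/4-.5,110+b/4-.5,z)
print(g(311,286,.04),g(258,265,.037),g(364,308,.037))
P=g(311,286,.04);P[2]=.27;P[0]-=.03;go(P,-20)"
```

```text
[0.54448082 0.32899876 0.04      ] [0.56438528 0.38150066 0.037     ] [0.52458017 0.2778692  0.037     ]Traceback (most recent call last):
  File "<string>", line 7, in <module>
    P=g(311,286,.04);P[2]=.27;P[0]-=.03;go(P,-20)
                                        ~~^^^^^^^
  File "h.py", line 23, in go
    print("t",o["time_s"].round(2),"pos",np.round(o["position"],4),"y-ang",a.round(2),"tilt",np.degrees(np.arccos(-M[2,2])).round(2),"q7",o["joint_positions"][6].round(2),"F",np.round(o["wrist_force"],1),"op",o["opening"].round(4))
              ^^^^^^^^^^^^^^^^^
AttributeError: 'float' object has no attribute 'round'
```

Request:
move_arm(increments=[-0.033, -0.019, -0.01, 0, -1, -0.066, -0.038, -0.02, 0, -1, -0.1, -0.057, -0.03, 0, -1, -0.133, -0.076, -0.04, 0, -1, -0.166, -0.095, -0.04, 0, -1])

```text
time_s: 0.52
position: [0.3907, 0.5211, 0.2722]
tool_rot: [0.001, 0.19, 0.982, 0.0]
wrist_force: [0.2, 0.1, -0.2]
opening: 0.0854
```

```bash
sed -i 's/o\["time_s"\].round(2)/round(float(o["time_s"]),2)/; s/o\["opening"\].round(4)/round(float(o["opening"]),4)/' h.py
python3 -c "
from h import *
go([.51,.33,.27],-21)"
```

```text
t 0.52 pos [0.3907 0.5211 0.2722] y-ang 68.08 tilt 0.08 q7 0.22 F [ 0.2  0.1 -0.2] op 0.0854
-> shift [-0.182  -0.1327  0.0023] spin 89.08
```

Request:
move_arm(increments=[-0.033, -0.024, 0, 7, -1, -0.066, -0.048, 0, 14, -1, -0.1, -0.072, 0, 21, -1, -0.133, -0.1, 0, 28, -1, -0.165, -0.125, 0, 35, -1])

```text
time_s: 0.93
position: [0.4971, 0.3418, 0.272]
tool_rot: [0.0, 0.479, 0.878, 0.0]
wrist_force: [1.1, -0.2, -0.2]
opening: 0.0853
```

Request:
move_arm(increments=[0, 0, 0, 7, -1, 0, 0, 0, 14, -1, 0, 0, 0, 21, -1, 0, 0, 0, 28, -1, 0, 0, 0, 35, -1])

```text
time_s: 1.35
position: [0.4967, 0.3415, 0.2716]
tool_rot: [-0.0, 0.723, 0.691, -0.0]
wrist_force: [0.2, 0.4, -0.2]
opening: 0.0856
```

Request:
move_arm(increments=[0, 0, 0, 7, -1, 0, 0, 0, 14, -1, 0, 0, 0, 20, -1, 0, 0, 0, 20, -1])

```text
time_s: 1.68
position: [0.4962, 0.3414, 0.271]
tool_rot: [0.0, 0.833, 0.554, -0.001]
wrist_force: [-0.4, 0.4, -0.3]
opening: 0.0855
```

```bash
python3 -c "
from h import *
from rig import vision
import pickle
go([.544,.329,.27],-21)
s=vision.snapshot('wrist');pickle.dump(s,open('w1.pkl','wb'));cv2.imwrite('pics/w1.png',s['img'][:,:,::-1]);print(s['world_from_camera'].round(3),s['fx'])
print(proj(s,[.544,.329,.04]),proj(s,[.564,.3815,.037]))"
```

```text
t 1.68 pos [0.4962 0.3414 0.271 ] y-ang -22.72 tilt 0.1 q7 -0.82 F [-0.4  0.4 -0.3] op 0.0855
-> shift [0.007  0.0489 0.001 ] spin -1.72
[[ 0.922  0.373  0.102  0.523]
 [-0.387  0.889  0.244  0.404]
 [ 0.    -0.264  0.964  0.413]
 [ 0.     0.     0.     1.   ]] 307.5647058512917
(np.float64(293.43608143326236), np.float64(161.38409326463187)) (np.float64(293.15221861477005), np.float64(113.91643714015284))
```

View pics/w1.png

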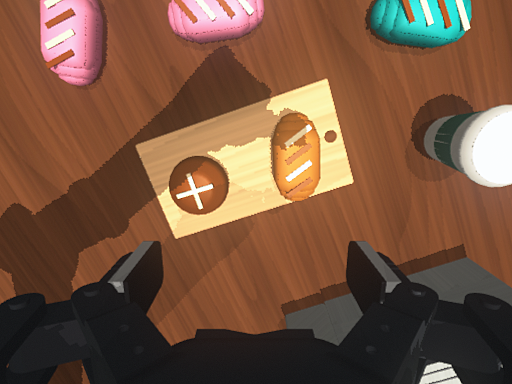

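The wrist view shows the loaf at about (296,157), nearly vertical in the picture, the bun at (199,185), and the cup on the right at (480,145), clear of the fingers.

```bash
python3 -c "
from h import *
import pickle
s=pickle.load(open('w1.pkl','rb'))
m,b=blobs(s,(5,160,60),(16,255,255),(262,104,330,208),30)
print([(x[0],x[1]) for x in b])
h=cv2.convexHull(np.argwhere(m)[:,::-1].astype(np.float32));print(cv2.boundingRect(h),cv2.minAreaRect(h))
for z in(.03,.037,.045):
  w=np.array([onz(s,*p[0],z)[:2] for p in h],np.float32)*1000; r=cv2.minAreaRect(w);print(z,r); 
# elongated ends
c=np.array(r[0])/1000
go([c[0],c[1],.17],-21)"
```

```text
[(array([296.69, 159.9 ]), np.int32(2480))]
(272, 113, 58, 95) ((300.5, 160.0), (94.0, 57.0), 90.0)
0.03 ((552.7936401367188, 322.14251708984375), (122.02234649658203, 70.41361999511719), 70.92603302001953)
0.037 ((552.25244140625, 323.62908935546875), (119.79476165771484, 69.12820434570312), 70.92601776123047)
0.045 ((551.6339721679688, 325.32794189453125), (117.24888610839844, 67.65911102294922), 70.9260025024414)
t 1.73 pos [0.4963 0.3414 0.2711] y-ang -22.49 tilt 0.09 q7 -0.81 F [-0.3 -0.9 -0. ] op 0.0854
-> shift [0.0064 0.0574 0.1011] spin -1.49
```

```bash
python3 -c "
from h import *
import pickle
s=pickle.load(open('w1.pkl','rb'))
m,b=blobs(s,(5,160,60),(16,255,255),(262,104,330,208),30)
m=cv2.morphologyEx(cv2.morphologyEx(m,cv2.MORPH_CLOSE,np.ones((9,9))),cv2.MORPH_OPEN,cv2.getStructuringElement(cv2.MORPH_ELLIPSE,(19,19)))
h=cv2.convexHull(np.argwhere(m)[:,::-1].astype(np.float32));print(cv2.boundingRect(h),cv2.fitEllipse(h))
for z in(.03,.037,.045):
  w=np.array([onz(s,*p[0],z)[:2] for p in h],np.float32)*1000; r=cv2.minAreaRect(w);print(z,r); 
for u,v in((296,113),(300,201),(271,157),(321,157)):print(onz(s,u,v,.037))
go([.546,.329,.17],-21)"
```

```text
(272, 113, 49, 95) ((298.2702941894531, 162.21739196777344), (53.02841567993164, 100.81317138671875), 172.9349822998047)
0.03 ((547.2605590820312, 324.5760498046875), (120.628173828125, 58.38923263549805), 71.43182373046875)
0.037 ((546.8203735351562, 326.0181884765625), (118.42606353759766, 57.32331848144531), 71.43184661865234)
0.045 ((546.3173217773438, 327.6662902832031), (115.9093246459961, 56.10506820678711), 71.43182373046875)
[0.56748171 0.38117804 0.037     ]
[0.53377381 0.27750175 0.037     ]
[0.52068082 0.34413391 0.037     ]
[0.57732324 0.32037918 0.037     ]
t 1.73 pos [0.4963 0.3414 0.2711] y-ang -22.49 tilt 0.09 q7 -0.81 F [-0.3 -0.9 -0. ] op 0.0854
-> shift [0.0077 0.0507 0.1011] spin -1.49
```

Request:
move_arm(increments=[0.004, 0.026, 0.03, -2, -1, 0.0083, 0.0525, 0.065, -3.9, -1, 0.0083, 0.0525, 0.1, -3.9, -1, 0.0083, 0.0525, 0.13, -3.9, -1, 0.0083, 0.0525, 0.13, -3.9, -1])

```text
time_s: 2.15
position: [0.5437, 0.3265, 0.1348]
tool_rot: [-0.0, 0.811, 0.584, -0.007]
wrist_force: [-1.1, 1.0, -0.6]
opening: 0.0855
```

```bash
python3 -c "
from h import *
go([.548,.329,.022],-18.6)"
```

```text
t 2.15 pos [0.5437 0.3265 0.1348] y-ang -18.48 tilt 0.8 q7 -0.6 F [-1.1  1.  -0.6] op 0.0855
-> shift [0.005  0.0043 0.1127] spin 0.12
```

Request:
move_arm(increments=[0.005, 0.004, 0.02, 0, -1, 0.005, 0.004, 0.05, 0, -1, 0.005, 0.004, 0.075, 0, -1, 0.005, 0.004, 0.09, 0, -1, 0.005, 0.004, 0.09, 0, -1])

```text
time_s: 2.57
position: [0.5461, 0.329, 0.043]
tool_rot: [-0.001, 0.811, 0.585, -0.009]
wrist_force: [-0.2, -0.7, -0.2]
opening: 0.0853
```

```bash
python3 -c "
from h import *
go([.548,.329,.022],-18.6)"
```

```text
t 2.57 pos [0.5461 0.329  0.043 ] y-ang -18.34 tilt 1.07 q7 -0.55 F [-0.2 -0.7 -0.2] op 0.0853
-> shift [0.0009 0.002  0.0209] spin 0.26
```

Request:
move_arm(increments=[0.001, 0.002, 0.01, 0, -1, 0.001, 0.002, 0.02, 0, -1, 0.001, 0.002, 0.021, 0, -1, 0.001, 0.002, 0.021, 0, 1, 0.001, 0.002, 0.021, 0, 1], newtons=35)

```text
time_s: 2.98
position: [0.5485, 0.3294, 0.0226]
tool_rot: [-0.001, 0.811, 0.585, -0.009]
wrist_force: [0.1, 0.5, 1.0]
opening: 0.064
```

Request:
move_arm(increments=[0, 0, 0, 0, 1, 0, 0, 0, 0, 1, 0, 0, 0, 0, 1, 0, 0, 0, 0, 1, 0, 0, 0, 0, 1])

```text
time_s: 3.4
position: [0.5488, 0.3296, 0.0232]
tool_rot: [-0.001, 0.811, 0.585, -0.008]
wrist_force: [-0.4, -0.2, 4.5]
opening: 0.0558
```

Request:
move_arm(increments=[0, 0, -0.02, 0, 1, 0, 0, -0.05, 0, 1, 0, 0, -0.09, 0, 1, 0, 0, -0.13, 0, 1, 0, 0, -0.17, 0, 1])

```text
time_s: 3.82
position: [0.5505, 0.3304, 0.194]
tool_rot: [-0.001, 0.811, 0.585, -0.009]
wrist_force: [0.2, 0.1, -2.2]
opening: 0.0553
```

Request:
move_arm(increments=[0, 0, -0.02, 0, 1, 0, 0, -0.025, 0, 1, 0, 0, -0.025, 0, 1])

```text
time_s: 4.07
position: [0.5515, 0.331, 0.2204]
tool_rot: [-0.001, 0.811, 0.585, -0.008]
wrist_force: [-0.2, 0.1, -1.8]
opening: 0.0557
```

```bash
python3 -c "
from h import *
print(C(.01,.108,.2));go(C(.01,.108,.2),-2.35)"
```

```text
[0.6141275  0.00489813 0.2       ]
t 4.07 pos [0.5515 0.331  0.2204] y-ang -18.34 tilt 0.89 q7 -0.65 F [-0.2  0.1 -1.8] op 0.0557
-> shift [-0.2896  0.1623  0.0221] spin -15.99
```

Request:
move_arm(increments=[-0.03, 0.017, 0, -3, 1, -0.065, 0.036, 0, -6, 1, -0.1, 0.056, 0, -10, 1, -0.135, 0.076, 0, -14, 1, -0.165, 0.093, 0, -16, 1])

```text
time_s: 4.48
position: [0.586, 0.1416, 0.2184]
tool_rot: [-0.003, 0.721, 0.693, -0.01]
wrist_force: [0.9, 0.4, -1.6]
opening: 0.0553
```

```bash
python3 -c "
from h import *
go(C(.01,.108,.2),-2.35)"
```

```text
t 4.48 pos [0.586  0.1416 0.2184] y-ang -2.24 tilt 1.22 q7 -0.12 F [ 0.9  0.4 -1.6] op 0.0553
-> shift [-0.1353  0.0337  0.0193] spin 0.11
```

Request:
move_arm(increments=[-0.035, 0.008, 0, 0, 1, -0.075, 0.018, 0, 0, 1, -0.11, 0.028, 0, 0, 1, -0.135, 0.034, 0, 0, 1, -0.135, 0.034, 0, 0, 1])

```text
time_s: 4.9
position: [0.6136, -0.004, 0.2169]
tool_rot: [-0.002, 0.725, 0.689, -0.014]
wrist_force: [-0.7, -1.1, -1.4]
opening: 0.0555
```

Request:
move_arm(increments=[0, 0, 0, 0, 1, 0, 0, 0, 0, 1])

```text
time_s: 5.07
position: [0.6114, -0.0053, 0.2143]
tool_rot: [-0.003, 0.725, 0.688, -0.016]
wrist_force: [-0.4, 1.4, -1.8]
opening: 0.0557
```

```bash
python3 -c "
from h import *
from rig import vision
import pickle
go(C(.01,.108,.066),-2.35)
d={n:vision.snapshot(n) for n in('top','side')};pickle.dump(d,open('s1.pkl','wb'))
a=cv2.resize(d['side']['img'][100:290,180:360],None,fx=3,fy=3);b=cv2.resize(d['top']['img'][110:225,200:345],None,fx=3,fy=3)
k=np.zeros((570,540,3),np.uint8);b=cv2.resize(b,(250,198))
cv2.imwrite('pics/m1.png',np.hstack([a,cv2.copyMakeBorder(b,0,372,0,0,0)])[:,:,::-1])"
```

```text
t 5.07 pos [ 0.6114 -0.0053  0.2143] y-ang -2.99 tilt 1.87 q7 0.11 F [-0.4  1.4 -1.8] op 0.0557
-> shift [0.0131 0.0061 0.1479] spin -0.64
```

View pics/m1.png

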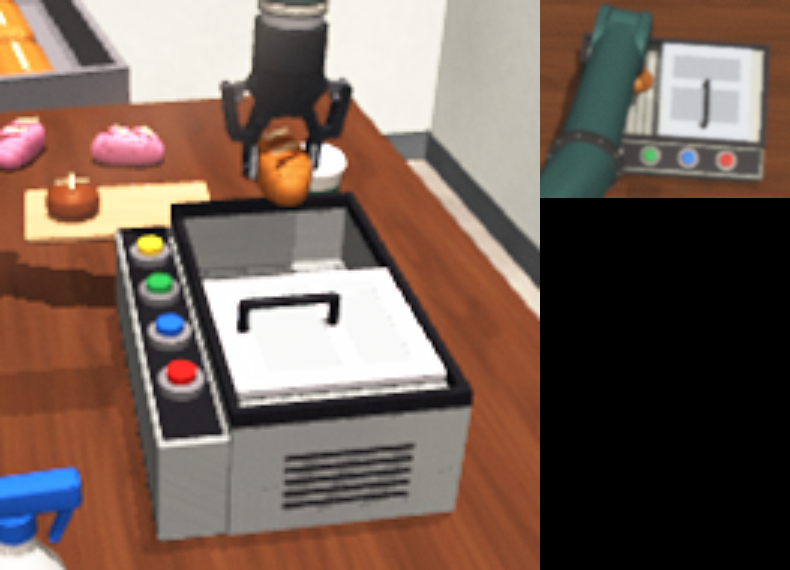

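The loaf is held level above the bay, clear of the hatch, whose handle is at about (290,300) in the mosaic. I'll lower it now.

Request:
move_arm(increments=[0.006, 0.003, 0.02, 0, 1, 0.013, 0.006, 0.045, 0, 1, 0.013, 0.006, 0.075, 0, 1, 0.013, 0.006, 0.1, 0, 1, 0.013, 0.006, 0.1, 0, 1])

```text
time_s: 5.58
position: [0.6118, 0.0111, 0.1097]
tool_rot: [-0.007, 0.723, 0.691, -0.018]
wrist_force: [-1.6, 0.6, -1.8]
opening: 0.0557
```

```bash
python3 -c "
from h import *
go(C(.01,.108,.068),-2.35)"
```

```text
t 5.58 pos [0.6118 0.0111 0.1097] y-ang -2.59 tilt 2.26 q7 0.15 F [-1.6  0.6 -1.8] op 0.0557
-> shift [-0.0054  0.0041  0.0416] spin -0.24
```

Request:
move_arm(increments=[-0.003, 0.002, 0.015, 0, 1, -0.005, 0.004, 0.028, 0, 1, -0.005, 0.004, 0.036, 0, 1, -0.005, 0.004, 0.039, 0, 1, -0.005, 0.004, 0.039, 0, 1])

```text
time_s: 6.0
position: [0.614, 0.0056, 0.0705]
tool_rot: [-0.007, 0.723, 0.691, -0.019]
wrist_force: [-0.0, -1.1, -2.0]
opening: 0.0555
```

```bash
python3 -c "
from h import *
go(C(.01,.108,.066),-2.35)"
```

```text
t 6.0 pos [0.614  0.0056 0.0705] y-ang -2.58 tilt 2.29 q7 0.17 F [-0.  -1.1 -2. ] op 0.0555
-> shift [-0.0006  0.0003  0.0045] spin -0.23
```

Request:
move_arm(increments=[0, 0, 0.002, 0, 1, 0, 0, 0.003, 0, 1, 0, 0, 0.004, 0, 1, 0, 0, 0.004, 0, 1])

```text
time_s: 6.33
position: [0.6143, 0.0056, 0.067]
tool_rot: [-0.007, 0.723, 0.691, -0.018]
wrist_force: [-0.5, -0.2, -2.1]
opening: 0.056
```

Request:
move_arm(increments=[0, 0, 0.0005, 0, 1, 0, 0, 0.001, 0, 1, 0, 0, 0.0015, 0, 1, 0, 0, 0.0015, 0, 1])

```text
time_s: 6.67
position: [0.6144, 0.0056, 0.0668]
tool_rot: [-0.007, 0.723, 0.691, -0.018]
wrist_force: [-2.6, -0.5, 7.0]
opening: 0.0557
```

The floor contact shows as a +7 N reading, so I'm releasing.

Request:
move_arm(increments=[0, 0, 0, 0, 0, 0, 0, 0, 0, -0.5, 0, 0, 0, 0, -1, 0, 0, 0, 0, -1, 0, 0, 0, 0, -1])

```text
time_s: 7.08
position: [0.6145, 0.0055, 0.0667]
tool_rot: [-0.007, 0.723, 0.691, -0.018]
wrist_force: [1.1, -0.7, -0.1]
opening: 0.0855
```

Request:
move_arm(increments=[0, 0, -0.005, 0, -1, 0, 0, -0.02, 0, -1, 0, 0, -0.045, 0, -1, 0, 0, -0.08, 0, -1, 0, 0, -0.12, 0, -1])

```text
time_s: 7.5
position: [0.6172, 0.0073, 0.1865]
tool_rot: [-0.008, 0.723, 0.691, -0.02]
wrist_force: [0.3, 0.1, 0.3]
opening: 0.0855
```

Request:
move_arm(increments=[0, 0, -0.03, 0, -1, 0, 0, -0.065, 0, -1, 0, 0, -0.1, 0, 0, 0, 0, -0.1, 0, 1, 0, 0, -0.1, 0, 1])

```text
time_s: 7.92
position: [0.6227, 0.0086, 0.2894]
tool_rot: [-0.007, 0.723, 0.691, -0.017]
wrist_force: [0.2, 0.4, -0.5]
opening: 0.0515
```

```bash
python3 -c "
from h import *
from rig import vision
import pickle
go(C(.0,.0,.25),-2.35)
d={n:vision.snapshot(n) for n in('side','wrist')};pickle.dump(d,open('s2.pkl','wb'))
a=cv2.resize(d['side']['img'][130:290,200:360],(400,400));b=cv2.resize(d['wrist']['img'],(400,300))
print(proj(d['wrist'],C(0,.096,.08)))
cv2.imwrite('pics/m2.png',np.hstack([a,cv2.copyMakeBorder(b,0,100,0,0,0)])[:,:,::-1])"
```

```text
t 7.92 pos [0.6227 0.0086 0.2894] y-ang -2.6 tilt 2.1 q7 0.06 F [ 0.2  0.4 -0.5] op 0.0515
-> shift [-0.1115 -0.0167  0.0417] spin -0.25
(np.float64(245.36488440005547), np.float64(181.47248157476517))
```

View pics/m2.png

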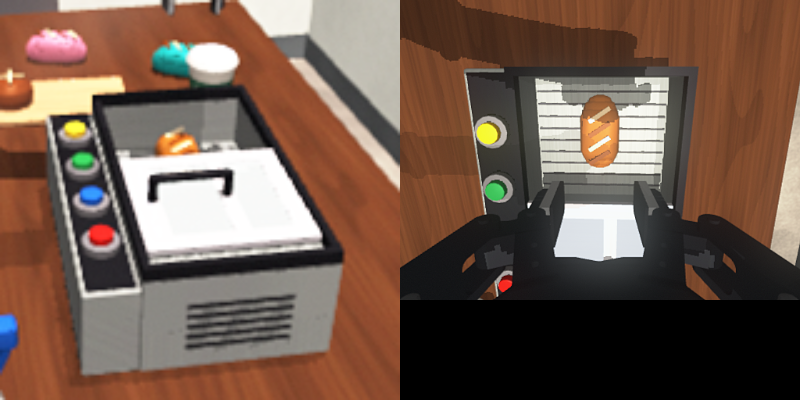

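The loaf lies flat in the bay (wrist crop ~(600,130)), with open space in front of the hatch's leading edge. Next I go behind the handle with the fingers shut.

Request:
move_arm(increments=[-0.035, 0, 0, 0, 1, -0.075, 0, 0, 0, 1, -0.115, 0, 0, 0, 1, -0.15, 0, 0, 0, 1, -0.15, 0, 0, 0, 1])

```text
time_s: 8.43
position: [0.6102, -0.1518, 0.2873]
tool_rot: [-0.008, 0.727, 0.686, -0.024]
wrist_force: [-1.3, -1.4, -0.2]
opening: -0.0003
```

```bash
python3 -c "
from h import *
go(C(.01,-.11,.22),-2.35);go(C(.01,-.11,.152),-2.35)"
```

```text
t 8.43 pos [ 0.6102 -0.1518  0.2873] y-ang -3.36 tilt 2.84 q7 0.31 F [-1.3 -1.4 -0.2] op -0.0003
-> shift [-0.0597  0.0015  0.0688] spin -1.01
t 8.43 pos [ 0.6102 -0.1518  0.2873] y-ang -3.36 tilt 2.84 q7 0.31 F [-1.3 -1.4 -0.2] op -0.0003
-> shift [-0.0581  0.0044  0.1367] spin -1.01
```

Request:
move_arm(increments=[-0.03, 0, 0.01, -0.5, 1, -0.06, 0.002, 0.02, -1, 1, -0.06, 0.002, 0.04, -1, 1, -0.06, 0.002, 0.068, -1, 1, -0.06, 0.002, 0.068, -1, 1])

```text
time_s: 8.85
position: [0.6006, -0.2119, 0.2141]
tool_rot: [-0.014, 0.722, 0.692, -0.027]
wrist_force: [-0.7, 1.3, 0.1]
opening: 0.0002
```

Request:
move_arm(increments=[0, 0, 0, 0, 1])

```text
time_s: 8.93
position: [0.5997, -0.2111, 0.2124]
tool_rot: [-0.015, 0.722, 0.692, -0.028]
wrist_force: [1.2, -0.7, 0.8]
opening: 0.0003
```

```bash
python3 -c "
from h import *
from rig import vision
go(C(.01,-.105,.152),-2.35)
s=vision.snapshot('side');a=cv2.resize(s['img'][130:290,200:360],(480,480));cv2.imwrite('pics/m3.png',a[:,:,::-1])"
```

```text
t 8.93 pos [ 0.5997 -0.2111  0.2124] y-ang -2.45 tilt 3.65 q7 0.45 F [ 1.2 -0.7  0.8] op 0.0003
-> shift [0.0046 0.0092 0.0599] spin -0.1
```

View pics/m3.png

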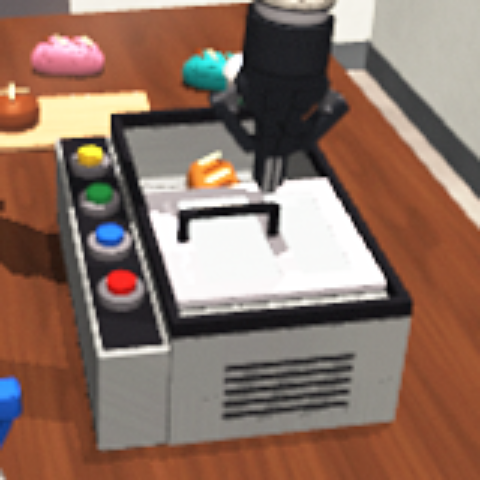

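```bash
python3 -c "
from h import *
import pickle
sd=pickle.load(open('s2.pkl','rb'))['side']
print(proj(sd,[.5997,-.2111,.2124]))
for u,v in((261,201.7),(292.3,199)):
  p=onz(sd,u,v,.17)[:2]-O;print(p@X,p@Y)"
```

```text
(np.float64(288.09902595279965), np.float64(192.6263743226423))
-0.06405304758555748 -0.07797908889020908
0.028223790177924382 -0.07721185483936209
```

```bash
python3 -c "
from h import *
import pickle
t=pickle.load(open('s0.pkl','rb'))['top']
for a,b,z in((507,225,.168),(497,378,.168),(512,220,.17),(348,250,.138)):
  p=onz(t,212+a/6-.5,120+b/6-.5,z)[:2]-O;print(p@X,p@Y)
go(C(-.01,-.115,.152),-2.35)"
```

```text
0.024140500455942182 -0.06708098131641657
-0.0683873305479817 -0.06529208413883444
0.026912881504397423 -0.06971833065283185
0.009421124732673935 0.025621584621013584
t 8.98 pos [ 0.5989 -0.2107  0.2119] y-ang -2.43 tilt 3.74 q7 0.45 F [-0.5  0.1 -0.3] op -0.0002
-> shift [-0.0059 -0.0099  0.0608] spin -0.08
```

Request:
move_arm(increments=[-0.006, -0.01, 0.01, 0, 1, -0.006, -0.02, 0.03, 0, 1, -0.006, -0.02, 0.05, 0, 1, -0.006, -0.02, 0.06, 0, 1, -0.006, -0.02, 0.06, 0, 1])

```text
time_s: 9.4
position: [0.5741, -0.2155, 0.152]
tool_rot: [-0.018, 0.721, 0.692, -0.029]
wrist_force: [-0.1, -0.6, 0.1]
opening: 0.0002
```

```bash
python3 -c "
from h import *
go(C(-.02,-.075,.152),-2.35);go(C(-.02,.07,.152),-2.35)"
```

```text
t 9.4 pos [ 0.5741 -0.2155  0.152 ] y-ang -2.37 tilt 3.9 q7 0.5 F [-0.1 -0.6  0.1] op 0.0002
-> shift [ 0.0388  0.001  -0.0007] spin -0.02
t 9.4 pos [ 0.5741 -0.2155  0.152 ] y-ang -2.37 tilt 3.9 q7 0.5 F [-0.1 -0.6  0.1] op 0.0002
-> shift [ 0.1838  0.0009 -0.0032] spin -0.02
```

Request:
move_arm(increments=[0.012, 0, 0, 0, 1, 0.024, 0, 0, 0, 1, 0.036, 0, -0.001, 0, 1, 0.048, 0, -0.001, 0, 1, 0.06, 0, -0.001, 0, 1])

```text
time_s: 9.82
position: [0.5778, -0.155, 0.1532]
tool_rot: [-0.016, 0.721, 0.692, -0.029]
wrist_force: [1.0, -3.7, 2.5]
opening: -0.0
```

```bash
python3 -c "
from h import *
go(C(-.02,.06,.152),-2.35)"
```

```text
t 9.82 pos [ 0.5778 -0.155   0.1532] y-ang -2.34 tilt 3.76 q7 0.41 F [ 1.  -3.7  2.5] op -0.0
-> shift [ 1.133e-01 -1.000e-04 -9.000e-04] spin 0.01
```

Contact: -3.7 N in y, so it is pushing. I'll continue.

Request:
move_arm(increments=[0.02, 0, 0, 0, 1, 0.04, 0, 0, 0, 1, 0.06, 0, -0.001, 0, 1, 0.08, 0, -0.001, 0, 1, 0.095, 0, -0.001, 0, 1])

```text
time_s: 10.23
position: [0.5823, -0.0578, 0.1533]
tool_rot: [-0.016, 0.72, 0.693, -0.028]
wrist_force: [-0.7, -3.4, 2.9]
opening: 0.0002
```

```bash
python3 -c "
from h import *
go(C(-.02,.08,.152),-2.35)"
```

```text
t 10.23 pos [ 0.5823 -0.0578  0.1533] y-ang -2.23 tilt 3.67 q7 0.26 F [-0.7 -3.4  2.9] op 0.0002
-> shift [ 0.0359 -0.0006  0.0006] spin 0.12
```

Request:
move_arm(increments=[0.008, 0, 0, 0, 1, 0.016, 0, 0, 0, 1, 0.023, 0, 0, 0, 1, 0.028, 0, 0, 0, 1, 0.03, 0, 0, 0, 1])

```text
time_s: 10.65
position: [0.5837, -0.0271, 0.153]
tool_rot: [-0.016, 0.72, 0.693, -0.028]
wrist_force: [0.9, -2.8, 1.5]
opening: 0.0002
```

Request:
move_arm(increments=[0.002, 0, 0, 0, 1, 0.004, 0, 0, 0, 1, 0.006, 0, 0, 0, 1])

```text
time_s: 10.9
position: [0.5838, -0.0246, 0.153]
tool_rot: [-0.014, 0.721, 0.692, -0.029]
wrist_force: [0.5, -9.9, 1.7]
opening: 0.0002
```

Request:
move_arm(increments=[0.003, 0, 0, 0, 1, 0.005, 0, 0, 0, 1, 0.006, 0, 0, 0, 1, 0.006, 0, 0, 0, 1])

```text
time_s: 11.23
position: [0.5838, -0.0247, 0.1531]
tool_rot: [-0.011, 0.722, 0.691, -0.031]
wrist_force: [0.1, -10.9, 0.7]
opening: -0.0001
```

```bash
python3 -c "
from h import *
go(C(-.02,.05,.152),-2.35)"
```

```text
t 11.23 pos [ 0.5838 -0.0247  0.1531] y-ang -2.58 tilt 3.78 q7 0.2 F [  0.1 -10.9   0.7] op -0.0001
-> shift [-0.0271 -0.0007  0.0019] spin -0.23
```

The hatch is at its hard stop: the position holds at 11 N. Backing off and lifting.

Request:
move_arm(increments=[-0.01, 0, 0, 0, 1, -0.025, 0, 0, 0, 1, -0.03, 0, -0.03, 0, 1, -0.03, 0, -0.06, 0, 1, -0.03, 0, -0.06, 0, 1])

```text
time_s: 11.65
position: [0.5896, -0.0547, 0.2187]
tool_rot: [-0.009, 0.723, 0.69, -0.027]
wrist_force: [1.7, -0.3, 0.3]
opening: 0.0002
```

```bash
python3 -c "
from h import *
go([.4651,-.137,.2],-2.35)"
```

```text
t 11.65 pos [ 0.5896 -0.0547  0.2187] y-ang -2.7 tilt 3.29 q7 0.21 F [ 1.7 -0.3  0.3] op 0.0002
-> shift [-0.0874 -0.1194  0.0271] spin -0.35
```

Request:
move_arm(increments=[-0.02, -0.028, 0, 0, 1, -0.04, -0.056, 0.005, 0, 1, -0.06, -0.084, 0.01, 0, 1, -0.08, -0.11, 0.015, 0, 1, -0.087, -0.119, 0.02, 0, 1])

```text
time_s: 12.07
position: [0.4601, -0.139, 0.2068]
tool_rot: [-0.011, 0.725, 0.688, -0.028]
wrist_force: [-1.1, -0.0, -0.5]
opening: 0.0
```

Request:
move_arm(increments=[0, 0, 0, 0, 1, 0, 0, 0, 0, 1])

```text
time_s: 12.23
position: [0.459, -0.1393, 0.2066]
tool_rot: [-0.011, 0.726, 0.687, -0.028]
wrist_force: [1.1, 0.5, -0.9]
opening: -0.0003
```

```bash
python3 -c "
from h import *
from rig import vision
import pickle
go([.4651,-.137,.142],-2.35)
d={n:vision.snapshot(n) for n in('side','wrist')};pickle.dump(d,open('s3.pkl','wb'))
a=cv2.resize(d['side']['img'][130:290,200:360],(400,400));b=cv2.resize(d['wrist']['img'],(400,300))
for k in((.4723,.022),(.4693,-.0572),(.4651,-.137)):print(np.round(proj(d['wrist'],[*k,.137]),1))
for y in (.2,.19,.188,.18): print(y,np.round(proj(d['wrist'],C(.01,y,.138)),1))
cv2.imwrite('pics/m4.png',np.hstack([a,cv2.copyMakeBorder(b,0,100,0,0,0)])[:,:,::-1])"
```

```text
t 12.23 pos [ 0.459  -0.1393  0.2066] y-ang -3.15 tilt 3.51 q7 0.36 F [ 1.1  0.5 -0.9] op -0.0003
-> shift [0.0043 0.0095 0.064 ] spin -0.8
[263.7 -63.3]
[264.5  84. ]
[263.6 201.9]
0.2 [ 568.1 -284.5]
0.19 [ 562.2 -255. ]
0.188 [ 561.1 -249.2]
0.18 [ 556.6 -226.6]
```

View pics/m4.png

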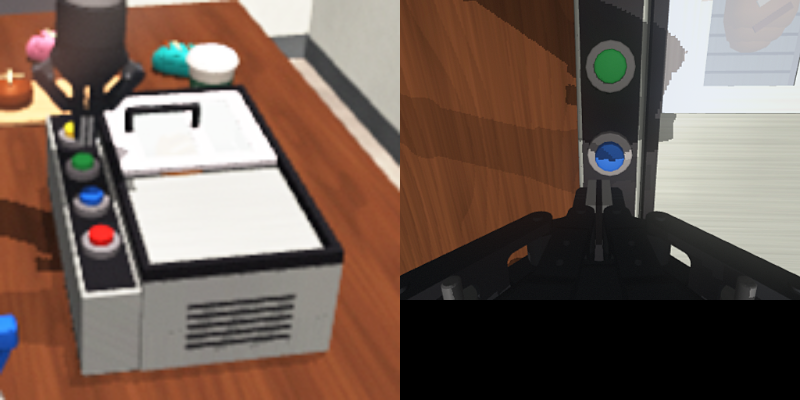

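The blue key's centre is at wrist pixel (268,201) and the green's at (269,84), both within ~3 mm of the prediction. The hatch now covers the bay, with its trailing edge at wrist pixel (435,144).

```bash
python3 -c "
from h import *
import pickle
d=pickle.load(open('s3.pkl','rb'));s=d['wrist']
for col in(400,435,470):
  c=s['img'][130:160,col].astype(int).sum(1);i=np.abs(np.diff(c)).argmax()+130;p=onz(s,col,i+.5,.138)[:2]-O;print(i,p@X,p@Y)
for (lo,hi) in (((45,80,60),(75,255,255)),((98,120,80),(120,255,255))):
  m,b=blobs(s,lo,hi,(230,50,310,230),100);print([(x[0],x[1],onz(s,*x[0],.137).round(4)) for x in b])
go([.467,-.1375,.145],-2.35)"
```

```text
144 -0.042590887185772926 0.0008505032867772238
144 -0.020087209593148875 0.0007290910581988299
144 0.002154504955210236 0.0006090921771445555
[(array([268.88,  84.25]), np.int32(1430), array([ 0.4721, -0.0575,  0.137 ]))]
[(array([268.27, 200.75]), np.int32(1042), array([ 0.4685, -0.1363,  0.137 ]))]
t 12.33 pos [ 0.4618 -0.1383  0.2069] y-ang -2.94 tilt 3.38 q7 0.36 F [-0.1 -0.1 -0.3] op 0.0
-> shift [0.0026 0.0084 0.0615] spin -0.59
```

The hatch is shut within measurement error (trailing edge at y = 0.7 mm, nominal 2). Approaching the blue key.

Request:
move_arm(increments=[0.002, 0.004, 0.015, 0, 1, 0.002, 0.008, 0.035, 0, 1, 0.002, 0.008, 0.052, 0, 1, 0.002, 0.008, 0.058, 0, 1, 0.002, 0.008, 0.058, 0, 1])

```text
time_s: 12.75
position: [0.4672, -0.1368, 0.1472]
tool_rot: [-0.011, 0.724, 0.689, -0.028]
wrist_force: [-0.1, -0.6, -0.0]
opening: 0.0
```

```bash
python3 -c "
from h import *
go([.467,-.1367,.131],-2.35)"
```

```text
t 12.75 pos [ 0.4672 -0.1368  0.1472] y-ang -2.81 tilt 3.5 q7 0.42 F [-0.1 -0.6 -0. ] op 0.0
-> shift [0.0005 0.0007 0.0162] spin -0.46
```

Request:
move_arm(increments=[0, 0.001, 0.008, 0, 1, 0, 0.001, 0.013, 0, 1, 0, 0.001, 0.017, 0, 1, 0, 0.001, 0.018, 0, 1, 0, 0.001, 0.018, 0, 1])

```text
time_s: 13.17
position: [0.4696, -0.1369, 0.131]
tool_rot: [-0.01, 0.724, 0.69, -0.026]
wrist_force: [-0.0, 2.5, 14.1]
opening: 0.0002
```

Bottomed at z 0.131 with 14 N, so the blue key is fully down. Releasing, then on to yellow.

Request:
move_arm(increments=[0, 0, -0.01, 0, 1, 0, 0, -0.03, 0, 1, 0, 0, -0.06, 0, 1, 0, 0, -0.06, 0, 1])

```text
time_s: 13.5
position: [0.4759, -0.1367, 0.195]
tool_rot: [-0.007, 0.724, 0.69, -0.024]
wrist_force: [0.9, -0.5, -0.2]
opening: -0.0005
```

```bash
python3 -c "
from h import *
go([.474,.022,.19],-2.35)"
```

```text
t 13.5 pos [ 0.4759 -0.1367  0.195 ] y-ang -2.81 tilt 2.83 q7 0.38 F [ 0.9 -0.5 -0.2] op -0.0005
-> shift [ 0.1585 -0.0094  0.0014] spin -0.46
```

Request:
move_arm(increments=[0.035, -0.002, -0.001, 0, 1, 0.075, -0.005, -0.002, 0, 1, 0.115, -0.007, -0.002, 0, 1, 0.15, -0.009, -0.002, 0, 1, 0.158, -0.009, -0.002, 0, 1])

```text
time_s: 13.92
position: [0.4741, 0.0283, 0.1929]
tool_rot: [-0.008, 0.721, 0.693, -0.023]
wrist_force: [-0.5, 0.3, -0.8]
opening: 0.0001
```

Request:
move_arm(increments=[0, 0, 0, 0, 1, 0, 0, 0, 0, 1])

```text
time_s: 14.08
position: [0.4738, 0.0293, 0.1927]
tool_rot: [-0.008, 0.72, 0.694, -0.023]
wrist_force: [-0.0, -0.9, 0.3]
opening: 0.0
```

```bash
python3 -c "
from h import *
go([.474,.022,.146],-2.35)"
```

```text
t 14.08 pos [0.4738 0.0293 0.1927] y-ang -2.13 tilt 2.81 q7 0.06 F [-0.  -0.9  0.3] op 0.0
-> shift [-0.0062  0.0025  0.0468] spin 0.22
```

Request:
move_arm(increments=[-0.006, 0.002, 0.01, 0, 1, -0.006, 0.002, 0.025, 0, 1, -0.006, 0.002, 0.04, 0, 1, -0.006, 0.002, 0.045, 0, 1, -0.006, 0.002, 0.045, 0, 1])

```text
time_s: 14.5
position: [0.4725, 0.0202, 0.1468]
tool_rot: [-0.009, 0.721, 0.693, -0.024]
wrist_force: [-0.1, 0.8, 0.7]
opening: 0.0001
```

```bash
python3 -c "
from h import *
go([.474,.022,.131],-2.35)"
```

```text
t 14.5 pos [0.4725 0.0202 0.1468] y-ang -2.32 tilt 2.99 q7 0.13 F [-0.1  0.8  0.7] op 0.0001
-> shift [0.0022 0.0022 0.0157] spin 0.03
```

Request:
move_arm(increments=[0.002, 0.002, 0.008, 0, 1, 0.002, 0.002, 0.013, 0, 1, 0.002, 0.002, 0.017, 0, 1, 0.002, 0.002, 0.0175, 0, 1, 0.002, 0.002, 0.0175, 0, 1])

```text
time_s: 14.92
position: [0.4754, 0.021, 0.1309]
tool_rot: [-0.008, 0.721, 0.692, -0.023]
wrist_force: [-1.9, -2.0, 15.3]
opening: 0.0002
```

Yellow is fully down (z 0.131, 15 N). Releasing, then green.

Request:
move_arm(increments=[0, 0, -0.01, 0, 1, 0, 0, -0.03, 0, 1, 0, 0, -0.055, 0, 1, 0, 0, -0.055, 0, 1])

```text
time_s: 15.25
position: [0.4807, 0.0221, 0.1892]
tool_rot: [-0.006, 0.721, 0.692, -0.02]
wrist_force: [0.5, -0.4, -0.1]
opening: -0.0001
```

```bash
python3 -c "
from h import *
go([.471,-.0575,.19],-2.35)"
```

```text
t 15.25 pos [0.4807 0.0221 0.1892] y-ang -2.39 tilt 2.41 q7 0.08 F [ 0.5 -0.4 -0.1] op -0.0001
-> shift [-0.08   -0.0064  0.0011] spin -0.04
```

Request:
move_arm(increments=[-0.025, -0.002, 0, 0, 1, -0.055, -0.004, 0, 0, 1, -0.075, -0.006, 0, 0, 1, -0.078, -0.006, 0, 0, 1, -0.078, -0.006, 0, 0, 1])

```text
time_s: 15.67
position: [0.471, -0.0569, 0.1909]
tool_rot: [-0.006, 0.723, 0.691, -0.02]
wrist_force: [0.5, 0.6, -0.4]
opening: -0.0002
```

```bash
python3 -c "
from h import *
go([.471,-.0575,.146],-2.35)"
```

```text
t 15.67 pos [ 0.471  -0.0569  0.1909] y-ang -2.58 tilt 2.43 q7 0.23 F [ 0.5  0.6 -0.4] op -0.0002
-> shift [0.0003 0.0017 0.0448] spin -0.23
```

Request:
move_arm(increments=[0, 0.002, 0.01, 0, 1, 0, 0.002, 0.025, 0, 1, 0, 0.002, 0.04, 0, 1, 0, 0.002, 0.045, 0, 1, 0, 0.002, 0.045, 0, 1])

```text
time_s: 16.08
position: [0.4702, -0.0564, 0.144]
tool_rot: [-0.008, 0.722, 0.692, -0.022]
wrist_force: [-0.7, 0.2, 0.1]
opening: 0.0002
```

```bash
python3 -c "
from h import *
go([.471,-.0575,.131],-2.35)"
```

```text
t 16.08 pos [ 0.4702 -0.0564  0.144 ] y-ang -2.46 tilt 2.62 q7 0.29 F [-0.7  0.2  0.1] op 0.0002
-> shift [-0.0008  0.0013  0.013 ] spin -0.11
```

Request:
move_arm(increments=[0, 0.001, 0.006, 0, 1, 0, 0.001, 0.011, 0, 1, 0, 0.001, 0.015, 0, 1, 0, 0.001, 0.0155, 0, 1, 0, 0.001, 0.0155, 0, 1])

```text
time_s: 16.5
position: [0.472, -0.056, 0.1307]
tool_rot: [-0.008, 0.722, 0.692, -0.02]
wrist_force: [-3.3, 2.7, 21.8]
opening: -0.0001
```

Request:
move_arm(increments=[0, 0, -0.01, 0, 1, 0, 0, -0.03, 0, 1, 0, 0, -0.06, 0, 1, 0, 0, -0.09, 0, 1, 0, 0, -0.12, 0, 1])

```text
time_s: 16.92
position: [0.4764, -0.0539, 0.2518]
tool_rot: [-0.008, 0.722, 0.692, -0.02]
wrist_force: [0.6, 0.6, -0.9]
opening: 0.0
```

Request:
move_arm(increments=[0, 0, 0, 0, 1, 0, 0, 0, 0, 1, 0, 0, 0, 0, 1])

```text
time_s: 17.17
position: [0.4759, -0.0536, 0.2514]
tool_rot: [-0.008, 0.722, 0.692, -0.02]
wrist_force: [-1.4, -0.6, 1.2]
opening: 0.0002
```

```bash
python3 -c "
from h import *
from rig import vision
go([.471,-.0575,.25],-2.35)
s={n:vision.snapshot(n)['img'] for n in('side','wrist')}
a=cv2.resize(s['side'][130:290,180:340],(400,400));b=cv2.resize(s['wrist'],(400,300))
cv2.imwrite('pics/m5.png',np.hstack([a,cv2.copyMakeBorder(b,0,100,0,0,0)])[:,:,::-1])"
```

```text
t 17.17 pos [ 0.4759 -0.0536  0.2514] y-ang -2.43 tilt 2.49 q7 0.17 F [-1.4 -0.6  1.2] op 0.0002
-> shift [-0.0041 -0.0047  0.0017] spin -0.08
```

View pics/m5.png

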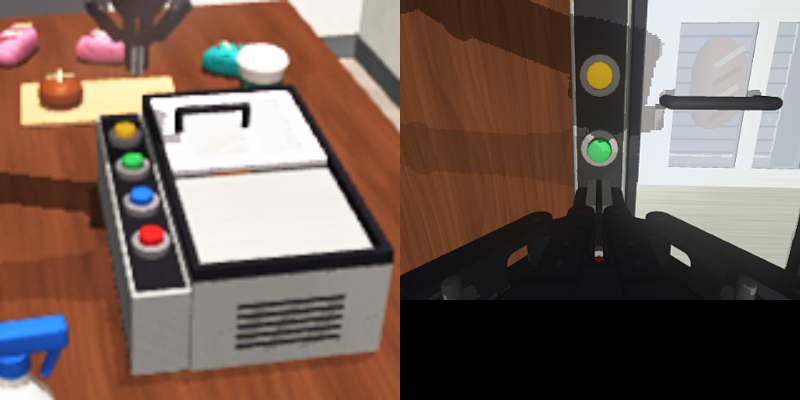

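The last picture shows the hatch shut with the loaf flat under the clear panel (715,80), all keys up and the arm clear of everything. Handing in.

```bash
python3 -c "
from rig import r
print(r.sign_off())"
```

```text
the job is handed in; nothing more can be done
None
```

I put the golden-brown loaf on the bay floor, slid the hatch shut and pressed blue, yellow and green in that order, each released before the next. The job was handed in at about 17.3 s of the 58 s; no verdict came back.

- **Loaf:** I opened the fingers only after the wrist force showed floor contact (about 7 N). The later pictures show it lying flat in the bay.
- **Hatch:** It stopped moving under an 11 N push. Its trailing edge measured y = 0.7 mm against 2 mm nominal, so it could read about 1.3 mm open. That is within the camera's accuracy and the 4 mm limit.
- **Keys:** Each bottomed at about z = 0.131 m with 14, 15 and 22 N. The final picture shows all four up and the red key was never touched.
- **Everything else:** The bun, cup and spray bottle look unmoved in the last picture. The pot was out of that view, but the arm never went near it. The arm ended clear of everything.

**Disagreements:** The side camera put the keys up to 6 mm further to −y than the top camera. The wrist camera put them about 3 mm further in x, and I aimed between the top and wrist readings. The tool also built up 2–4° of tilt over the moves, with no effect I could see.

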